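# Put a T-slot nut away in the top drawer without picking it up

### The job

Put the stepped steel T-nut that lies on top of the drawer chest away in the chest's upper drawer, which stands ajar, without gripping or lifting anything. Hook a fingertip behind the lip of the upper drawer and draw it out to its stop; then, with the fingertip behind the T-nut, drag it off the front edge of the chest top so that it drops into the drawer, and last push the drawer fully shut. Leave the tan clamp strap, the toothed cutter and the other loose things where they are.

Things in the scene. Friction and masses are not known exactly. Their poses are not given: they have to be found in the camera images.
- drawer_chest: Grey sheet-metal chest with two drawers, fixed to the bench, 200 deep x 260 wide x 167 mm high (top flat). Origin: middle of its underside, z up. Its sides stand at a yaw of -0.07 rad in this frame: take directions from drawer_lip. The lower drawer is fixed. With the upper drawer at joint value q the front edge of the chest top lies q - 0.007 m behind the lip's origin (its +x): the gap open from above.
- drawer_lip (a point): Aluminium lip inside the upper drawer's front panel, 236 wide x 22 high x 5 mm thick; moves with the drawer. Origin: middle of the upper edge of its inner face (the face to hook), z 0.162. x points level into the chest (the drawer opens along -x), y left, z up. Behind it the drawer is hollow, 184 long x 245 wide; floor 73 mm below this origin, side and back walls end 22 mm below it.
- drawer_strip (a point): Aluminium facing strip outside on the same panel, 250 wide x 22 high x 5 mm thick; the place to push the drawer shut. Its outer face lies 12 mm in front of the lip's origin (-x), its upper edge 2 mm below it. A pull handle 60 mm wide sticks out 14 mm, mid-width, 50 to 65 mm below the lip's upper edge. This point: middle of the strip's outer face.
- drawer_chest_drawer_1 (a joint): Upper drawer: 0 m = shut, 0.14 m = fully out against its stop. Starts 0.06 to 0.08 out. It stays where it is left; friction 1.5 N plus light damping. It slides level.
- nut_centre (a point): Centre of the loose T-nut: grey steel, square stepped block 37 x 37 mm and 18 mm high (upper half narrower, 28 mm), 60 g; lies on the chest top near its front edge, this point 9 mm above the chest top. It may lie at any yaw.
- clamp_strap: Loose tan steel strap with two holes, 28 x 76 x 14 mm, on the chest top near the front edge, about 130 mm beside the T-nut (left and right change places). Origin: middle of its underside; long along its y. Not to be moved.
- tooth_cutter: Loose grey steel toothed roller cutter, 52 x 44 x 35 mm, at the back of the chest top. Origin: middle of its underside. Not to be moved.
- drill_big: Loose stub of a big twist drill, 138 x 50 x 28 mm, lying at the left front of the bench. Not to be moved.
- step_block: Loose dark staircase-shaped block, 48 x 66 x 40 mm, on the bench. Not to be moved.
- tee_nut: The same T-nut as nut_centre; origin: middle of its underside.
Things that resemble listed ones, but are neither listed nor needed, are in the scene too. What is shaped like the tee_nut but pink is not meant.

How it is judged:
On the way, in this order (a step that is already met when the one before it is completed fails the run):
1. a fingertip behind the lip draws the upper drawer outward (contact force between the fingers and lip_inner above 0.5 N and velocity of joint drawer_chest_drawer_1 above 0.005 m/s), for 0.05 s.
2. the upper drawer is fully out, the T-nut still on the chest top (value of joint drawer_chest_drawer_1 above 0.13 m and z of nut_centre in the frame of drawer_chest above 0.165 m), for 0.1 s.
3. the T-nut has dropped into the drawn-out drawer (z of nut_centre in the frame of drawer_lip between -0.085 and -0.042 m and x of nut_centre in the frame of drawer_lip between 0 and 0.19 m and y of nut_centre in the frame of drawer_lip between -0.125 and 0.125 m and value of joint drawer_chest_drawer_1 above 0.08 m), for 0.2 s.
4. the drawer is shut with the T-nut in it (z of nut_centre in the frame of drawer_lip between -0.085 and -0.042 m and x of nut_centre in the frame of drawer_lip between 0 and 0.19 m and y of nut_centre in the frame of drawer_lip between -0.125 and 0.125 m and value of joint drawer_chest_drawer_1 below 0.008 m), for 0.2 s.
At the end, for the whole second after the job is handed in: The T-nut lies at rest inside the upper drawer, the drawer is shut to within 8 mm, and the strap, the toothed cutter, the drill and the step block are within 20 mm of where they started (all of step 4 and linear speed of tee_nut below 0.02 m/s and distance of each of clamp_strap, tooth_cutter, drill_big, step_block from where it was at the start of the episode below 0.02 m); the robot touches nothing.
It fails at once if the drawer's front edge is gripped between the fingers (contact force between the fingers and lip_inner above 1 N and contact force between the fingers and strip_outer above 1 N).
It fails at once if the T-nut is lifted more than 15 mm off the chest top (z of nut_centre in the frame of drawer_chest above 0.192 m).
It fails at once if the T-nut is carried down in the fingers (z of nut_centre in the frame of drawer_chest between 0.118 and 0.145 m and contact force between the fingers and tee_nut above 2 N).
It fails at once if the clamp strap, toothed cutter, drill stub or step block is moved more than 20 mm (distance of any of clamp_strap, tooth_cutter, drill_big, step_block from where it was at the start of the episode above 0.02 m).
It also fails if it takes over 54 s, if anything falls off the work surface, if the arm or the gripper's body presses on something with over 40 N, if the wrist force passes 120 N, or if a joint passes its speed limit or range.

### The arm

A 6-joint arm with a two-finger parallel gripper is mounted at the origin on a cart in front of the work surface, level with it; the furniture and walls round the work are solid. World frame = base frame: x ahead of the robot, y to its left, z up, the work surface at z = 0. Lengths are in m, angles in rad, forces in N, time in s.
With the tool pointing down it reaches from about 0.3 to 0.775 m from the base axis. Payload 14.6 kg.
Tool frame: the origin (TCP) lies on the centre line of the jaws, within the pads' length; the fingertips stand 17 mm ahead of it and the grasp point (between the pads) lies 2 mm behind it; z points along the fingers, x is the direction in which the jaws open and shut, and the axes are right-handed (so a half turn about z gives the same grasp; the last joint's range is limited). The gripper opens to 94 mm and grips with 3 to 60 N. Pads are 16 mm wide; open, the fingers measure 119 mm over their backs; the gripper's body (75 mm by 177 mm) begins 78 mm behind the grasp point.
Start: joints at [-1.366, 0.3, 1.521, -0, 1.321, -0.067], TCP at [0.148, -0.53, 0.222] pointing down, gripper open.
Joint ranges: [-3.03, 3.03], [-0.79, 2.21], [0.23, 2.52], [-1.04, 4.18], [0, 3.07], [-2.55, 2.55]. Speed limits (rad/s): [2.22, 2.22, 2.57, 3.14, 3.14, 3.14].

### API

Orientations are given as [roll, pitch, yaw] about the fixed x, y, z axes, in that order (R = Rz(yaw) Ry(pitch) Rx(roll)).
In Python, from station import ctrl gives the robot as it stands. The module is installed in compiled form; this text tells all that it offers.
- The arm moves only by the tool drive_tool, never from a script. Its argument "increments" is a list of rows, each a list of 3 entries, a list of its own where there are three numbers: the turn, a rotation vector about the tool's x, y, z in degrees, then the shift along the tool's x, y, z in mm, then the opening, from 0 (shut) to 1 (fully open). In form: [[[ax, ay, az], [dx, dy, dz], hand], ...]. A call has 1 to 20 rows; each row shifts and turns the commanded pose from where the row before left it, along the tool's axes as they then stand; what a row does not reach is not made up. A row lasts 1/8 s, in which the tool goes at most 62.5 mm and 10.7 degrees, less where a joint would pass 70% of its speed; a pose out of reach is approached as far as the arm can. A call with a gripper value outside its range is refused whole. The fingers move at their own pace and stop on an object; "squeeze" is the grip in N (left out, the last holds). Time passes only in rows, so rows that do not move let the fingers close. It gives the time, the measured TCP pose, the force and the opening at its end, in the units of the state.
- ctrl.get_obs(): the state, without advancing time (a new reading comes with each control period).
- ctrl.camera(name): name is "side" or "top"; returns the picture (400x640x3 uint8, red, green, blue); there is no depth.
- ctrl.calibration(name): a dict with "fx", "fy", "cx", "cy" (pixels), "rvec" (rotation vector, rad) and "tvec" (3), from world to camera coordinates, as OpenCV has them. Camera axes: x right, y down, z forward; pixel columns grow to the right and rows downward; lengths in m; the calibration is good to about 2 mm. A picture is of the moment at which its call begins. calibration takes no time and is no camera call.
- ctrl.hand_in(): hands the job in, once; it reports no verdict.
The state is a dict: "time_s": time; "qpos": joint angles; "joint_vel": joint speeds; "tau": joint torques, N m; "ee_pos": TCP position; "eef_rot": TCP orientation; "force": force on the tool from outside, world axes, zero at the start; "moment": the same for the moment, N m; "grip_width": finger opening in m.
Only numpy, scipy, OpenCV 4.12 (cv2) and the standard library are available. Lean on these libraries where they do the work, as an engineer would, in place of code of your own. Each camera call takes 0.05 s, during which the arm holds its last target.

## Working session

There is one attempt and no reset: what is moved stays moved. The work goes in short steps, Python scripts to look and compute and a tool call to move; the robot and the scene stay as the last step left them, time stands still between calls to the robot, and variables do not carry over. Pictures are saved under pics/ and viewed, and the job is handed in when it is done.

Besides the shell and the picture viewer there is one more tool, called after ">>>" as name(argument=value, ...), one argument or row to a line, values as JSON. drive_tool: Moves the arm, as the interface text tells. Its arguments: {"type":"object","properties":{"increments":{"type":"array"},"squeeze":{"type":"number"}},"required":["increments"]}

```bash
mkdir -p pics; python3 - <<'E'
from station import ctrl
import cv2
for n in("side","top"):
    im=ctrl.camera(n); cv2.imwrite(f"pics/{n}0.png",im[:,:,::-1]); 
    c=ctrl.calibration(n); print(n,c)
o=ctrl.get_obs(); print(o)
E
```

```text
side {'fx': 429.87217957188614, 'fy': 429.87217957188614, 'cx': 317.6088425621577, 'cy': 198.9511495503081, 'rvec': array([ 2.17620541, -0.56065438,  0.24942849]), 'tvec': array([-0.47460847,  0.35607112,  0.70021841])}
top {'fx': 477.11845154883207, 'fy': 477.11845154883207, 'cx': 316.0226567694085, 'cy': 194.14593515135164, 'rvec': array([ 2.10581756, -2.13890078,  0.21479122]), 'tvec': array([0.17216048, 0.63784048, 1.31118101])}
{'time_s': 0.1, 'qpos': array([-1.36556165e+00,  3.00395491e-01,  1.52152672e+00, -1.70842910e-05,
        1.32066398e+00, -6.66096933e-02]), 'joint_vel': array([ 0.00017886, -0.00080473, -0.00147652, -0.00044173,  0.00016792,
       -0.00190496]), 'tau': array([ 8.25908810e-04, -5.32645655e+01, -3.53283477e+01,  7.09842844e-02,
        2.34820414e-02, -5.13202758e-05]), 'ee_pos': array([ 0.14762422, -0.52959709,  0.22195078]), 'eef_rot': array([-3.14154303e+00,  9.92436259e-04, -1.29894770e+00]), 'force': array([-0.20105613, -0.18334682,  0.49586445]), 'moment': array([-0.02760146,  0.0052209 ,  0.0060596 ]), 'grip_width': 0.09383096108974023}
```

View pics/side0.png

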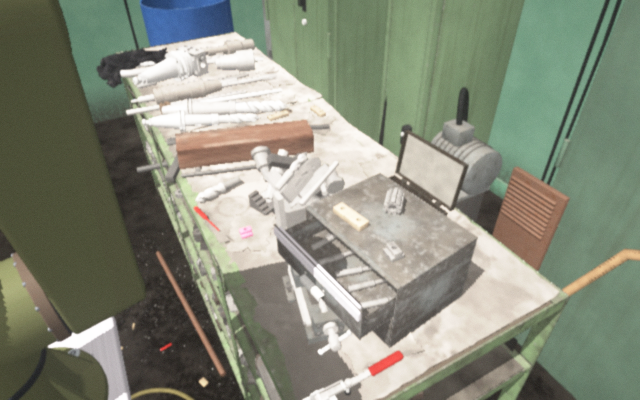

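View pics/top0.png

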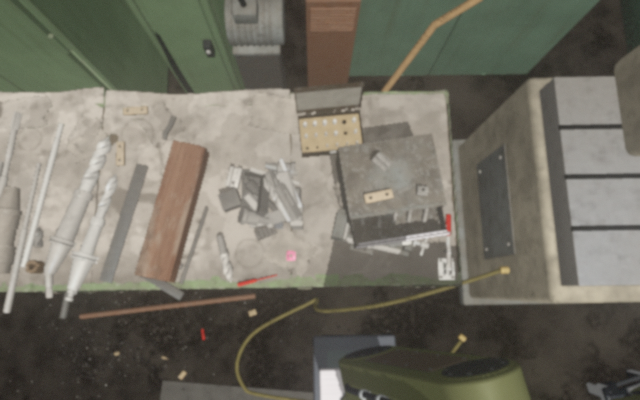

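T-nut candidates in the side view are the grey block on the chest top at (393,250), the pink one on the bench at (246,232) (excluded), the tan strap at (350,215) and the cutter at (395,200). I choose (393,250), which should be about (422,190) in the top view, and will check it in a crop.

```bash
python3 - <<'E'
import cv2,numpy as np
s=cv2.imread("pics/side0.png")[165:365,260:490]; t=cv2.imread("pics/top0.png")[125:265,325:465]
cv2.imwrite("pics/s_crop.png",cv2.resize(s,None,fx=3,fy=3,interpolation=cv2.INTER_CUBIC))
cv2.imwrite("pics/t_crop.png",cv2.resize(t,None,fx=4,fy=4,interpolation=cv2.INTER_CUBIC))
E
cat > h.py <<'E'
import numpy as np,cv2
from station import ctrl
def P(n):
    c=ctrl.calibration(n);R=cv2.Rodrigues(c['rvec'])[0];K=np.array([[c['fx'],0,c['cx']],[0,c['fy'],c['cy']],[0,0,1]]);return K,R,np.array(c['tvec'])
def back(n,uv,z):
    K,R,t=P(n);d=R.T@np.linalg.inv(K)@np.array([uv[0],uv[1],1.]);o=-R.T@t
    return o+d*(z-o[2])/d[2]
def proj(n,X):
    K,R,t=P(n);p=K@(R@np.array(X,float)+t);return p[:2]/p[2]
E
sleep 0
```

```text
(no output)
```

View pics/s_crop.png

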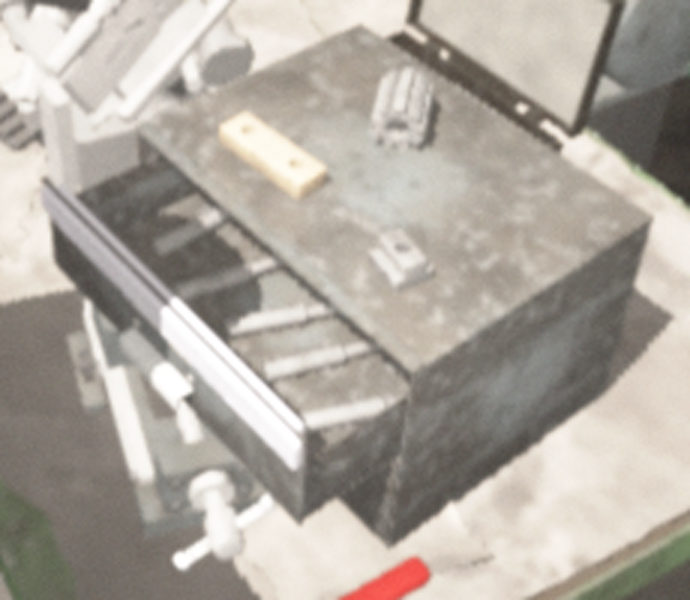

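View pics/t_crop.png

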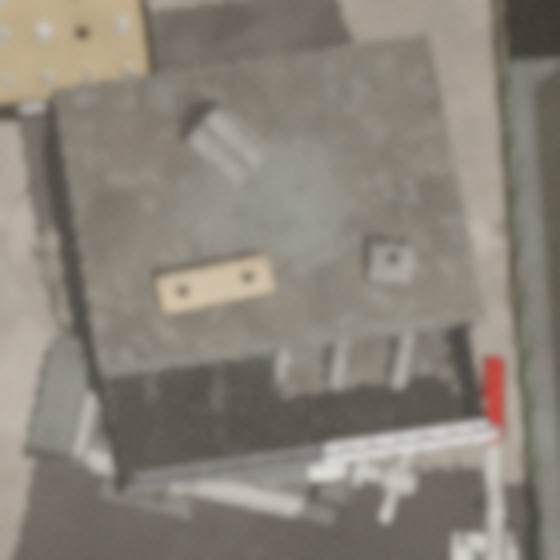

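```bash
python3 - <<'E'
from h import *
S=lambda u,v:(260+u/3-.33,165+v/3-.33); T=lambda u,v:(325+u/4-.37,125+v/4-.37)
print("corners FR FL BR BL z=.167")
for s,t in zip([(412,372),(142,130),(650,218),(362,28)],[(482,318),(103,378),(428,38),(52,95)]):
    print(back("side",S(*s),.167)[:2].round(4),back("top",T(*t),.167)[:2].round(4))
print("lip outer edge ends left,right (z .160)")
for s in [(45,180),(303,425)]: print(back("side",S(*s),.160)[:2].round(4))
for t in [(120,483),(497,432)]: print(back("top",T(*t),.160)[:2].round(4))
print("nut top")
print(back("side",S(402,246),.185),back("top",T(391,260),.185))
print(back("side",S(402,262),.176),back("top",T(390,260),.176))
print("strap",back("side",S(272,150),.181),back("top",T(214,283),.181))
print("strap corners",[back("side",S(*p),.181)[:2].round(3) for p in[(222,118),(245,112),(328,168),(300,190)]])
print("cutter",back("side",S(402,105),.185),back("top",T(228,145),.185))
for n in("side","top"):
  K,R,t=P(n); print(n,(-R.T@t).round(3))
E
```

```text
corners FR FL BR BL z=.167
[ 0.588  -0.1826] [ 0.5877 -0.178 ]
[0.5563 0.0687] [0.5515 0.074 ]
[ 0.7834 -0.1564] [ 0.7816 -0.1545]
[0.7488 0.0936] [0.745  0.1027]
lip outer edge ends left,right (z .160)
[0.4832 0.0623]
[ 0.522  -0.1791]
[0.4831 0.0644]
[ 0.5127 -0.1847]
nut top
[ 0.62764531 -0.11699239  0.185     ] [ 0.62405055 -0.11581286  0.185     ]
[ 0.62610202 -0.12046962  0.176     ] [ 0.62589125 -0.11728373  0.176     ]
strap [ 0.61068449 -0.00468054  0.181     ] [6.11212053e-01 3.81599842e-04 1.81000000e-01]
strap corners [array([0.6  , 0.039]), array([0.616, 0.037]), array([ 0.632, -0.036]), array([ 0.606, -0.045])]
cutter [ 0.70499205 -0.01178304  0.185     ] [ 0.70349347 -0.01219694  0.185     ]
side [ 0.271 -0.523  0.704]
top [0.375 0.174 1.409]
```

The crop confirms the grey stepped block with a centre hole (the T-nut), with the tan strap beside it and the cutter behind. The chest x axis has yaw ≈ +0.13, the lip origin is ≈ (0.5125, -0.062) and q ≈ 0.066. Next I check the big machine at the right and work out the first move.

```bash
cat >> h.py <<'E'
from scipy.spatial.transform import Rotation as Ro
YAW=0.13; ex=np.array([np.cos(YAW),np.sin(YAW),0]); ey=np.array([-np.sin(YAW),np.cos(YAW),0])
FE=np.array([.571,-.0545,0])   # front edge middle of chest top
def edge(x,y,z): return FE+ex*x+ey*y+[0,0,z]  # x into chest from front edge
def delta(target,yaw=YAW-np.pi/2):
    o=ctrl.get_obs();R=Ro.from_euler('xyz',o['eef_rot']);Rt=Ro.from_euler('xyz',[np.pi,0,yaw])
    print('t',round(o['time_s'],2),'pos',o['ee_pos'].round(4),'rot',o['eef_rot'].round(3),'F',o['force'].round(1))
    print('edge coords',((o['ee_pos']-FE)@ex).round(4),((o['ee_pos']-FE)@ey).round(4))
    print('turn deg',np.rad2deg((R.inv()*Rt).as_rotvec()).round(1),'shift now mm',(R.inv().apply(target-o['ee_pos'])*1e3).round(1),'in target frame',(Rt.inv().apply(target-o['ee_pos'])*1e3).round(1))
E
python3 - <<'E'
from h import *
for z in(0,.2,.4): print(z,back("top",(460,300),z).round(3),back("top",(450,140),z).round(3),proj("side",back("top",(460,300),z)).round(0),proj("side",back("top",(460,140),z)).round(0))
delta(edge(-.034,0,.25))
nt=np.array([.626,-.117,0]);print('nut edge',(nt-FE)@ex,(nt-FE)@ey)
E
```

```text
0 [ 0.335 -0.249  0.   ] [ 0.817 -0.254  0.   ] [277. 456.] [521. 339.]
0.2 [ 0.341 -0.189  0.2  ] [ 0.754 -0.193  0.2  ] [251. 347.] [496. 252.]
0.4 [ 0.346 -0.129  0.4  ] [ 0.691 -0.133  0.4  ] [216. 203.] [461. 136.]
t 0.1 pos [ 0.1476 -0.5296  0.222 ] rot [-3.142e+00  1.000e-03 -1.299e+00] F [-0.2 -0.2  0.5]
edge coords -0.4814 -0.4162
turn deg [0.  0.1 8.1] shift now mm [-348.8 -501.7  -27.7] in target frame [-416.2 -447.4  -28. ]
nut edge 0.04643377024058246 -0.06910249620125748
```

>>> drive_tool(
  increments=[
    [[0,0,8.1],[0,0,-28],0],
    [[0,0,0],[-23,-25,0],0],
    [[0,0,0],[-23,-25,0],0],
    [[0,0,0],[-23,-25,0],0],
    [[0,0,0],[-23,-25,0],0],
    [[0,0,0],[-23,-25,0],0],
    [[0,0,0],[-23,-25,0],0],
    [[0,0,0],[-23,-25,0],0],
    [[0,0,0],[-23,-25,0],0],
    [[0,0,0],[-23,-25,0],0],
    [[0,0,0],[-23,-25,0],0],
    [[0,0,0],[-23,-25,0],0],
    [[0,0,0],[-23,-25,0],0],
    [[0,0,0],[-23,-25,0],0],
    [[0,0,0],[-23,-25,0],0],
    [[0,0,0],[-23,-25,0],0],
    [[0,0,0],[-23,-25,0],0],
    [[0,0,0],[-23,-25,0],0],
    [[0,0,0],[-23,-22,0],0],
    [[0,0,0],[0,0,0],0],
  ],
  squeeze=10,
)

```text
time_s: 2.6
ee_pos: [0.5375, -0.0599, 0.2498]
eef_rot: [3.141, 0.0, -1.438]
force: [-0.1, 0.4, 0.2]
grip_width: 0.0006
```

```bash
python3 - <<'E'
from h import *
delta(edge(-.034,0,.165))
print(ctrl.get_obs()['grip_width'])
for n in("side","top"):
    im=ctrl.camera(n)[:,:,::-1]
    im=im[120:370,230:500] if n=="side" else im[110:310,300:480]
    cv2.imwrite(f"pics/{n}1.png",cv2.resize(im,None,fx=2.5,fy=2.4,interpolation=cv2.INTER_CUBIC))
E
```

```text
t 2.6 pos [ 0.5375 -0.0599  0.2498] rot [ 3.141  0.    -1.438] F [-0.1  0.4  0.2]
edge coords -0.034 -0.001
turn deg [0.1 0.  0.2] shift now mm [-0.9 -0.  84.8] in target frame [-1.   0.  84.8]
0.0005899920119795234
```

View pics/side1.png

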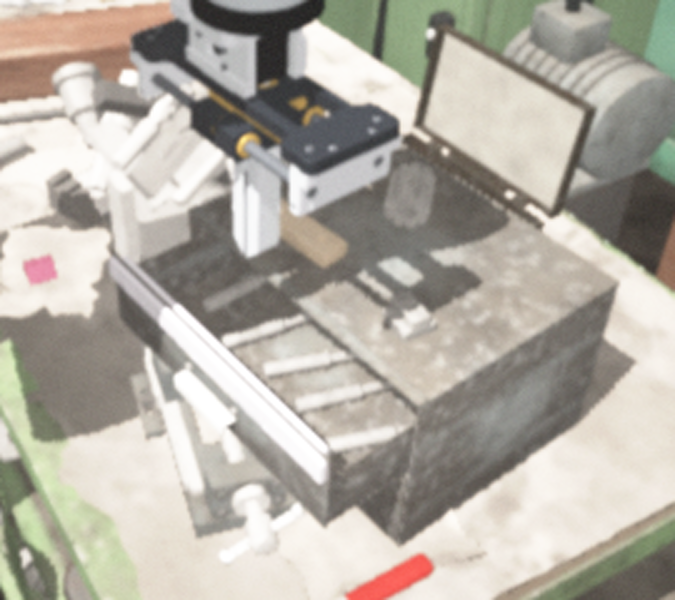

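The closed fingers hang over the gap, clear of lip and chest edge. I descend and start the draw.

>>> drive_tool(
  increments=[
    [[0,0,0],[0,0,15],0],
    [[0,0,0],[0,0,20],0],
    [[0,0,0],[0,0,20],0],
    [[0,0,0],[0,0,15],0],
    [[0,0,0],[0,0,10],0],
    [[0,0,0],[0,0,5],0],
    [[0,0,0],[0,0,0],0],
    [[0,0,0],[0,5,0],0],
    [[0,0,0],[0,5,0],0],
    [[0,0,0],[0,4,0],0],
    [[0,0,0],[0,3,0],0],
    [[0,0,0],[0,4,0],0],
    [[0,0,0],[0,5,0],0],
    [[0,0,0],[0,5,0],0],
    [[0,0,0],[0,5,0],0],
  ],
)

```text
time_s: 4.58
ee_pos: [0.501, -0.066, 0.1655]
eef_rot: [-3.141, -0.0, -1.44]
force: [1.6, -0.5, -0.4]
grip_width: 0.0004
```

```bash
python3 - <<'E'
from h import *
delta(edge(-.125,0,.165))
im=ctrl.camera("side")[:,:,::-1][120:370,230:500]
cv2.imwrite(f"pics/side2.png",cv2.resize(im,None,fx=2.5,fy=2.4,interpolation=cv2.INTER_CUBIC))
E
```

```text
t 4.58 pos [ 0.501  -0.066   0.1655] rot [-3.141 -0.    -1.44 ] F [ 1.6 -0.5 -0.4]
edge coords -0.0709 -0.0023
turn deg [-0. -0.  0.] shift now mm [-2.3 54.1  0.5] in target frame [-2.3 54.1  0.5]
```

View pics/side2.png

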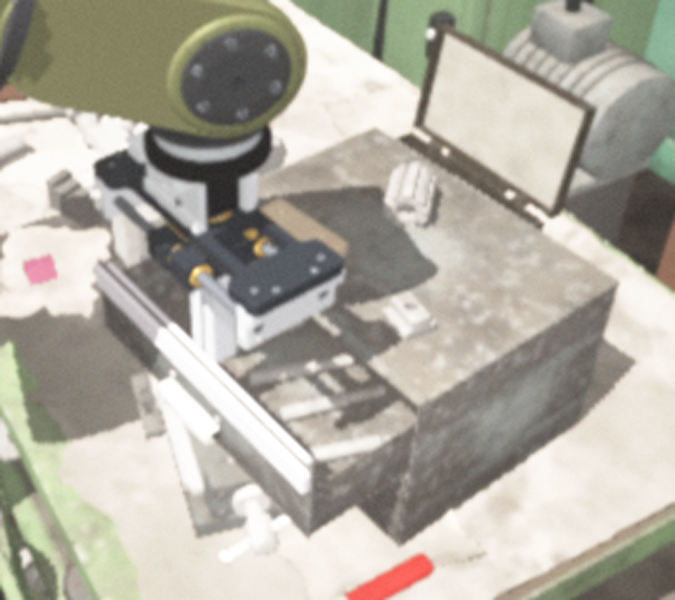

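The drawer is following the hooked finger with 1.7 N on the tool. Another 52 mm should reach close to the stop.

>>> drive_tool(
  increments=[
    [[0,0,0],[0,6,0],0],
    [[0,0,0],[0,7,0],0],
    [[0,0,0],[0,7,0],0],
    [[0,0,0],[0,7,0],0],
    [[0,0,0],[0,7,0],0],
    [[0,0,0],[0,6,0],0],
    [[0,0,0],[0,5,0],0],
    [[0,0,0],[0,4,0],0],
    [[0,0,0],[0,3,0],0],
  ],
)

```text
time_s: 5.75
ee_pos: [0.4496, -0.0726, 0.1655]
eef_rot: [-3.142, 0.0, -1.44]
force: [1.5, -0.8, 0.6]
grip_width: 0.0003
```

>>> drive_tool(
  increments=[
    [[0,0,0],[0,2,0],0],
    [[0,0,0],[0,1,0],0],
  ],
)

```text
time_s: 6.0
ee_pos: [0.4477, -0.0729, 0.1655]
eef_rot: [-3.139, -0.0, -1.441]
force: [15.7, 2.1, -8.3]
grip_width: 0.0004
```

The 15.7 N reading shows the stop is reached, at edge coordinate -0.125 as predicted. I back off the lip, rise and look again.

>>> drive_tool(
  increments=[
    [[0,0,0],[0,-4,0],0],
    [[0,0,0],[0,-12,0],0],
    [[0,0,0],[0,-4,0],0],
    [[0,0,0],[0,0,-15],0],
    [[0,0,0],[0,0,-25],0],
    [[0,0,0],[0,0,-25],0],
    [[0,0,0],[0,0,-20],0],
    [[0,0,0],[0,0,0],0],
  ],
)

```text
time_s: 7.0
ee_pos: [0.467, -0.0705, 0.2523]
eef_rot: [-3.139, -0.001, -1.44]
force: [-0.2, 0.2, -0.2]
grip_width: 0.0004
```

```bash
python3 - <<'E'
from h import *
delta(edge(.092,-.067,.25))
for n in("side","top"):
    im=ctrl.camera(n)[:,:,::-1]
    cv2.imwrite(f"pics/{n}3full.png",im)
    im=im[165:365,260:490] if n=="side" else im[125:265,325:465]
    cv2.imwrite(f"pics/{n}3.png",cv2.resize(im,None,fx=3 if n=="side" else 4,fy=3 if n=="side" else 4,interpolation=cv2.INTER_CUBIC))
E
```

```text
t 7.0 pos [ 0.467  -0.0705  0.2523] rot [-3.139e+00 -1.000e-03 -1.440e+00] F [-0.2  0.2 -0.2]
edge coords -0.1052 -0.0024
turn deg [-0.2 -0.1  0. ] shift now mm [  64.7 -197.2    2.9] in target frame [  64.6 -197.2    2.3]
```

View pics/side3.png

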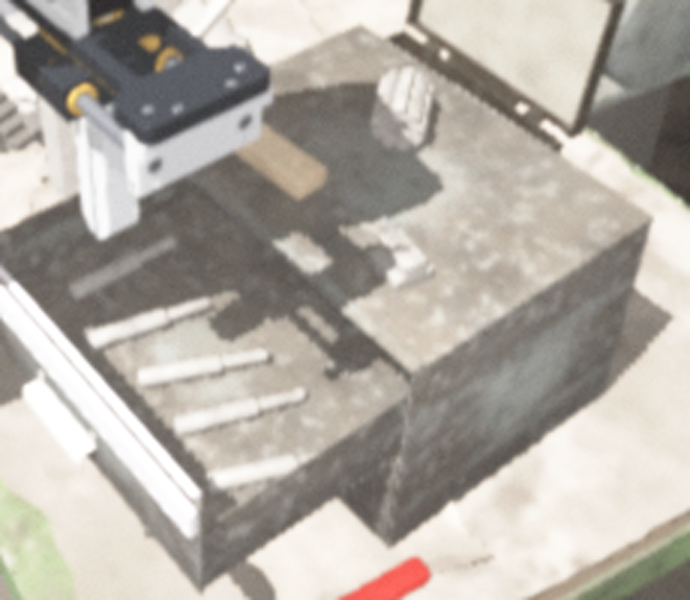

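View pics/top3.png

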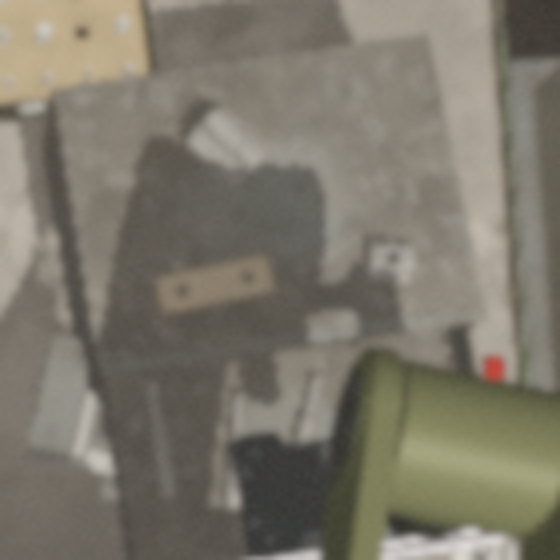

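The drawer is out and the T-nut, strap and cutter are unmoved. I go over and behind the nut, then lower to 4–5 mm above the chest top.

>>> drive_tool(
  increments=[
    [[0,0,0],[6,-19,0],0],
    [[0,0,0],[7,-22,0],0],
    [[0,0,0],[8,-24,0],0],
    [[0,0,0],[8,-25,0],0],
    [[0,0,0],[9,-25,0],0],
    [[0,0,0],[9,-25,0],0],
    [[0,0,0],[9,-25,0],0],
    [[0,0,0],[5,-20,0],0],
    [[0,0,0],[4,-12,0],0],
    [[0,0,0],[0,0,0],0],
    [[0,0,0],[0,0,10],0],
    [[0,0,0],[0,0,15],0],
    [[0,0,0],[0,0,15],0],
    [[0,0,0],[0,0,8],0],
    [[0,0,0],[0,0,0],0],
  ],
)

```text
time_s: 8.98
ee_pos: [0.6702, -0.1092, 0.2017]
eef_rot: [3.141, 0.0, -1.44]
force: [0.1, -0.3, 0.4]
grip_width: 0.0003
```

```bash
python3 - <<'E'
from h import *
delta(edge(.092,-.067,.188))
im=ctrl.camera("side")[:,:,::-1][165:365,260:490]
cv2.imwrite(f"pics/side4.png",cv2.resize(im,None,fx=3,fy=3,interpolation=cv2.INTER_CUBIC))
E
```

```text
t 8.97 pos [ 0.6702 -0.1092  0.2017] rot [ 3.141  0.    -1.44 ] F [ 0.1 -0.3  0.4]
edge coords 0.0913 -0.0671
turn deg [0.1 0.  0. ] shift now mm [-0.1 -0.8 13.7] in target frame [-0.1 -0.7 13.7]
```

View pics/side4.png

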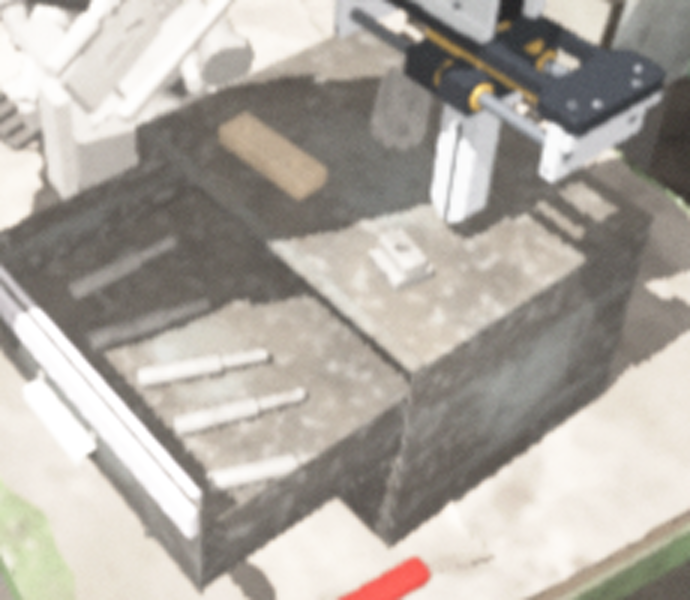

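The fingertip stands right behind the T-nut and in line with the drag direction. I lower it and drag.

>>> drive_tool(
  increments=[
    [[0,0,0],[0,0,8],0],
    [[0,0,0],[0,0,5],0],
    [[0,0,0],[0,0,0],0],
    [[0,0,0],[0,5,0],0],
    [[0,0,0],[0,5,0],0],
    [[0,0,0],[0,4,0],0],
    [[0,0,0],[0,4,0],0],
    [[0,0,0],[0,4,0],0],
    [[0,0,0],[0,4,0],0],
    [[0,0,0],[0,4,0],0],
    [[0,0,0],[0,4,0],0],
    [[0,0,0],[0,4,0],0],
    [[0,0,0],[0,4,0],0],
    [[0,0,0],[0,4,0],0],
    [[0,0,0],[0,4,0],0],
    [[0,0,0],[0,0,0],0],
  ],
)

```text
time_s: 11.02
ee_pos: [0.6206, -0.1158, 0.1895]
eef_rot: [3.142, 0.0, -1.441]
force: [0.2, 0.2, -0.1]
grip_width: -0.0
```

```bash
python3 - <<'E'
from h import *
delta(edge(.010,-.067,.188))
im=ctrl.camera("side")[:,:,::-1][165:365,260:490]
cv2.imwrite(f"pics/side5.png",cv2.resize(im,None,fx=3,fy=3,interpolation=cv2.INTER_CUBIC))
E
```

```text
t 11.03 pos [ 0.6206 -0.1158  0.1895] rot [ 3.142  0.    -1.441] F [ 0.2  0.2 -0.1]
edge coords 0.0412 -0.0672
turn deg [0. 0. 0.] shift now mm [-0.2 31.2  1.5] in target frame [-0.2 31.2  1.5]
```

View pics/side5.png

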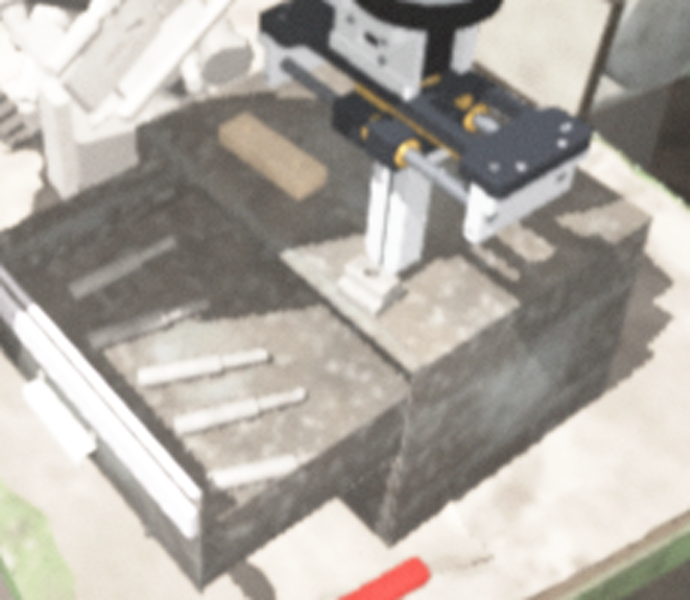

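The T-nut slides squarely ahead of the finger, with its front face at the edge. I continue past the edge.

>>> drive_tool(
  increments=[
    [[0,0,0],[0,4,0],0],
    [[0,0,0],[0,4,0],0],
    [[0,0,0],[0,4,0],0],
    [[0,0,0],[0,4,0],0],
    [[0,0,0],[0,4,0],0],
    [[0,0,0],[0,4,0],0],
    [[0,0,0],[0,4,0],0],
    [[0,0,0],[0,4,0],0],
    [[0,0,0],[0,4,0],0],
    [[0,0,0],[0,0,0],0],
  ],
)

```text
time_s: 12.32
ee_pos: [0.5849, -0.1205, 0.1894]
eef_rot: [3.141, 0.0, -1.441]
force: [-0.4, 0.2, 0.9]
grip_width: 0.0003
```

```bash
python3 - <<'E'
from h import *
delta(edge(.004,-.067,.25))
im=ctrl.camera("side")[:,:,::-1][165:365,260:490]
cv2.imwrite(f"pics/side6.png",cv2.resize(im,None,fx=3,fy=3,interpolation=cv2.INTER_CUBIC))
E
```

```text
t 12.32 pos [ 0.5849 -0.1205  0.1894] rot [ 3.141  0.    -1.441] F [-0.4  0.2  0.9]
edge coords 0.0052 -0.0673
turn deg [0. 0. 0.] shift now mm [ -0.3   1.2 -60.6] in target frame [ -0.3   1.2 -60.6]
```

View pics/side6.png

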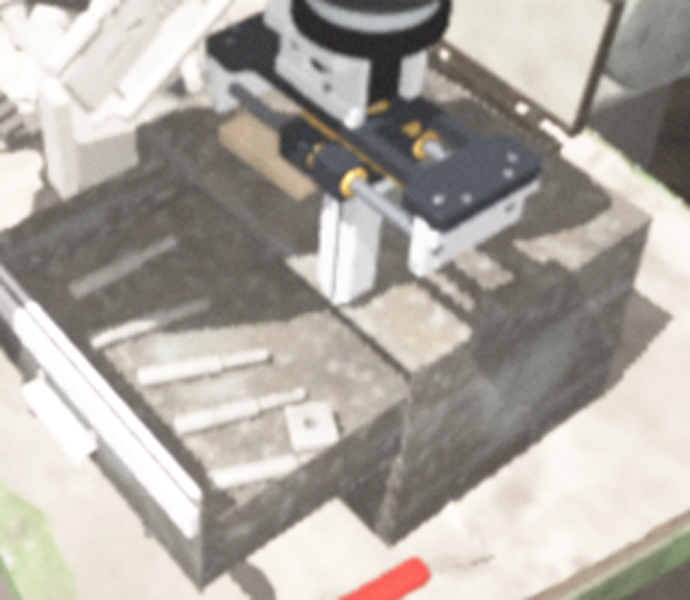

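The T-nut lies in the drawer (crop (313,425)), flipped onto its narrow side. Next is up, over and down in front of the strip.

>>> drive_tool(
  increments=[
    [[0,0,0],[0,0,-15],0],
    [[0,0,0],[0,0,-25],0],
    [[0,0,0],[-5,14,-20],0],
    [[0,0,0],[-9,24,0],0],
    [[0,0,0],[-9,24,0],0],
    [[0,0,0],[-9,24,0],0],
    [[0,0,0],[-9,24,0],0],
    [[0,0,0],[-9,24,0],0],
    [[0,0,0],[-9,24,0],0],
    [[0,0,0],[-8,25,0],0],
    [[0,0,0],[0,0,0],0],
    [[0,0,0],[0,0,15],0],
    [[0,0,0],[0,0,25],0],
    [[0,0,0],[0,0,25],0],
    [[0,0,0],[0,0,15],0],
    [[0,0,0],[0,0,6],0],
    [[0,0,0],[0,0,0],0],
  ],
)

```text
time_s: 14.5
ee_pos: [0.3952, -0.0778, 0.1631]
eef_rot: [3.141, 0.0, -1.44]
force: [0.0, 0.3, 0.7]
grip_width: 0.0002
```

```bash
python3 - <<'E'
from h import *
delta(edge(-.013,0,.163))
im=ctrl.camera("side")[:,:,::-1][165:395,210:480]
cv2.imwrite(f"pics/side7.png",cv2.resize(im,None,fx=2.6,fy=2.6,interpolation=cv2.INTER_CUBIC))
E
```

```text
t 14.5 pos [ 0.3952 -0.0778  0.1631] rot [ 3.141  0.    -1.44 ] F [0.  0.3 0.7]
edge coords -0.1774 -0.0003
turn deg [0. 0. 0.] shift now mm [-3.000e-01 -1.644e+02 -1.000e-01] in target frame [-3.000e-01 -1.644e+02  1.000e-01]
```

View pics/side7.png

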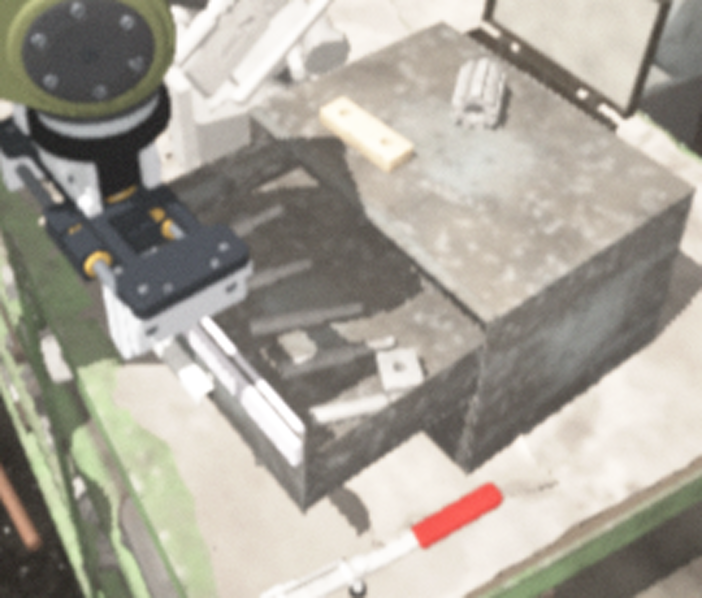

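The finger is in front of the strip and the T-nut lies in the drawer. I now push 25 mm to contact, then the rest.

>>> drive_tool(
  increments=[
    [[0,0,0],[0,-6,0],0],
    [[0,0,0],[0,-8,0],0],
    [[0,0,0],[0,-6,0],0],
    [[0,0,0],[0,-4,0],0],
    [[0,0,0],[0,-5,0],0],
    [[0,0,0],[0,-6,0],0],
    [[0,0,0],[0,-8,0],0],
    [[0,0,0],[0,-9,0],0],
    [[0,0,0],[0,-9,0],0],
    [[0,0,0],[0,-9,0],0],
    [[0,0,0],[0,-9,0],0],
    [[0,0,0],[0,-9,0],0],
    [[0,0,0],[0,-9,0],0],
    [[0,0,0],[0,-9,0],0],
    [[0,0,0],[0,-9,0],0],
    [[0,0,0],[0,-9,0],0],
    [[0,0,0],[0,-9,0],0],
    [[0,0,0],[0,-8,0],0],
    [[0,0,0],[0,-6,0],0],
    [[0,0,0],[0,-4,0],0],
  ],
)

```text
time_s: 17.05
ee_pos: [0.545, -0.0581, 0.1634]
eef_rot: [3.142, 0.0, -1.44]
force: [-2.2, 0.3, -0.3]
grip_width: 0.0006
```

```bash
python3 - <<'E'
from h import *
delta(edge(-.013,0,.163))
E
```

```text
t 17.05 pos [ 0.545  -0.0581  0.1634] rot [ 3.142  0.    -1.44 ] F [-2.2  0.3 -0.3]
edge coords -0.0263 -0.0002
turn deg [0. 0. 0.] shift now mm [ -0.2 -13.3   0.4] in target frame [ -0.2 -13.3   0.4]
```

>>> drive_tool(
  increments=[
    [[0,0,0],[0,-5,0],0],
    [[0,0,0],[0,-4,0],0],
    [[0,0,0],[0,-2,0],0],
    [[0,0,0],[0,-1,0],0],
  ],
)

```text
time_s: 17.55
ee_pos: [0.5558, -0.0567, 0.1634]
eef_rot: [3.139, 0.0, -1.44]
force: [-12.7, -0.0, 7.5]
grip_width: 0.0004
```

>>> drive_tool(
  increments=[
    [[0,0,0],[0,-1,0],0],
    [[0,0,0],[0,-1,0],0],
  ],
)

```text
time_s: 17.8
ee_pos: [0.5561, -0.0567, 0.1634]
eef_rot: [3.134, 0.001, -1.44]
force: [-29.6, -2.1, 16.6]
grip_width: 0.0006
```

Hard resistance at q ≈ 0–2 mm. I back away and check.

>>> drive_tool(
  increments=[
    [[0,0,0],[0,4,0],0],
    [[0,0,0],[0,12,0],0],
    [[0,0,0],[0,20,0],0],
    [[0,0,0],[0,20,0],0],
    [[0,0,0],[0,20,0],0],
    [[0,0,0],[0,10,-15],0],
    [[0,0,0],[0,20,-25],0],
    [[0,0,0],[10,20,-25],0],
    [[0,0,0],[20,20,-20],0],
    [[0,0,0],[20,15,0],0],
    [[0,0,0],[20,0,0],0],
    [[0,0,0],[20,0,0],0],
    [[0,0,0],[0,0,0],0],
  ],
)

```text
time_s: 19.42
ee_pos: [0.4103, -0.1671, 0.2483]
eef_rot: [-3.141, -0.0, -1.442]
force: [-0.2, 0.3, -1.3]
grip_width: 0.0006
```

```bash
python3 - <<'E'
from h import *
delta(edge(-.013,0,.163))
for n in("side","top"):
    im=ctrl.camera(n)[:,:,::-1]
    cv2.imwrite(f"pics/{n}8full.png",im)
    im=im[165:365,260:490] if n=="side" else im[125:265,325:465]
    k=3 if n=="side" else 4
    cv2.imwrite(f"pics/{n}8.png",cv2.resize(im,None,fx=k,fy=k,interpolation=cv2.INTER_CUBIC))
S=lambda X:((proj("side",X)-[260,165])*3).round(0)
for q in(0,.008): print(q,S(edge(-.005-q,-.125,.160)),S(edge(-.005-q,.125,.160)))
E
```

```text
t 19.43 pos [ 0.4103 -0.1671  0.2483] rot [-3.141 -0.    -1.442] F [-0.2  0.3 -1.3]
edge coords -0.174 -0.0909
turn deg [-0.  -0.  -0.1] shift now mm [ -91.1 -160.9   85.3] in target frame [ -90.9 -161.    85.3]
0 [397. 379.] [133. 140.]
0.008 [386. 386.] [122. 145.]
```

View pics/side8.png

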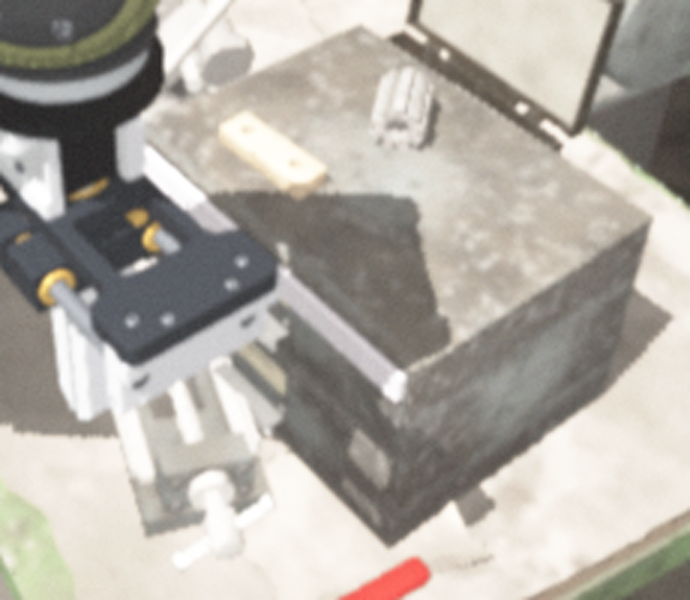

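View pics/side8full.png

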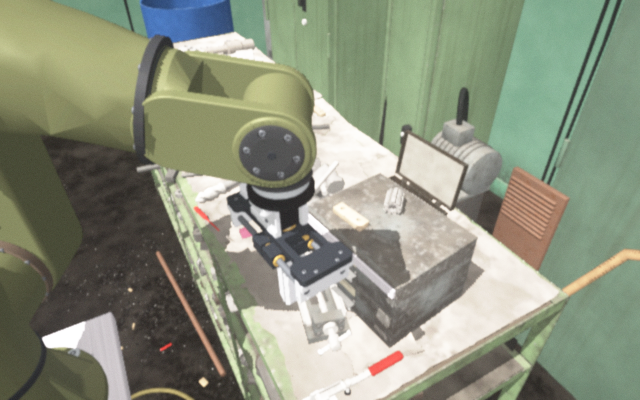

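View pics/top8full.png

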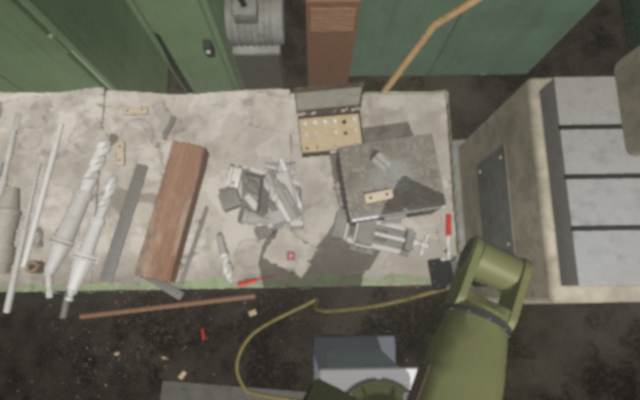

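The strip's right end at crop (400,378) matches the q = 0 prediction (397,379). For q = 8 mm it would be (386,386). The strap, cutter and bench items look unmoved, and the arm is clear.

```bash
python3 -c "
from station import ctrl
print(ctrl.hand_in())"
```

```text
the job is handed in; nothing more can be done
None
```

The T-nut is in the upper drawer, the drawer is shut, and I handed the job in at about 19.5 s of the 54 s allowed. The interface gives no verdict.

**What I did:** I hooked the closed fingertips behind the lip and drew the drawer out until the force rose to about 16 N at the stop. I then dragged the T-nut straight off the front edge. A picture showed it flipped over on the drawer floor. Finally I pushed the strip until it was firmly resisted at about 30 N.

**Last checks:**
- **Drawer:** in the final side picture the strip's right end is within a few pixels of where a fully shut drawer would put it. The arm position at the end of the push suggested about 2 mm still open, a small disagreement that is well inside the 8 mm limit.
- **Other things:** the strap and cutter looked unmoved. I only glanced at the bench items in the full pictures and did not measure the drill stub or step block.
- **Robot:** it stood clear of everything. The force reading was about 1.3 N or less.
- **Not seen:** the T-nut could not be seen once the drawer was shut. I last saw it lying in the drawer just before the push.

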